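Clip the brass punch back on its snap hook

TASK

Put the wooden-handled brass punch away on the snap hook of the tool post: push its eye against the sprung gate until it passes inside and the gate snaps shut behind it, then, still holding the punch, tug it back against the inside of the closed gate with 5 to 10 N for half a second to prove it is caught. Let the punch hang down from the hook, free and no longer swinging about; never load the hook with more than 15 N while you hold the punch, and leave the other things on the counter where they are.

Things in the scene. Friction and masses are not known exactly. Their poses are not given: they have to be found in the camera images.
- punch: Punch, ~110 g: flat-sided wooden handle 90 long (x -45 to 45) x 26 wide x 22 high, lying flat; behind it brass ferrule (22 across) and shank (10 across), point at x = -112; in front a round steel wire eye (wire 4.5, hole 24, outside 33), flat in the x-y plane at z = 11, centre x = 63.5. Origin: middle of the handle's underside; x from point to eye, y across the 26 mm, z up as it lies.
- eye_bar (a point): Middle of the wire at the far end of the eye (x = 77.75, z = 11 in the punch frame): the part that goes through the gate and that the punch finally hangs by; axes as the punch. Let go from level, the punch swings for 5 to 10 s.
- post: Grey post 25 square, 297 high, foot plate 110 x 90 x 8 bolted down; origin: centre of the foot's underside, z up. A side arm (14 square, z 268 to 282), clamped in the post's slot, runs to y = -62; from it the snap hook hangs, opening to the post's own -x: a J of 6 mm round bar in the plane y = -55: shank at x = -19.5, round bowl, nose upright at x = -47.5, 22 clear between. Over 15 N bends it.
- hook_mid (a point): Where the middle of the eye's wire rests when it hangs in the hook, if the arm is clamped mid slot: (-33.5, -55, 226.25) in the post frame, axes as the post. The true height of arm, hook and gate is set anywhere up to 6 mm above or below what is told here and is not measured: find it by feel. Mid slot, the bowl's bar is 2.25 mm below this point and the nose's round top 15.75 above it.
- gate (a joint): Angle of the sprung gate in the J's mouth, 0 shut, to 0.9 rad inwards. Strip 8 wide, 2.5 thick; hinge at (-23.5, -55, 255) in the post frame (arm mid slot), sloping 25.6 mm down to the nose's inside at (-43.5, -55, 239). Spring 0.048 N m shut + 0.12 per rad: 2.5 to 5 N down near the nose (more near the hinge) gets the wire by; it snaps shut once the wire's middle is 4 to 8 mm below that end.
- press: Hand press bolted to the counter, a bystander: base 115 wide, from 60 mm in front of (-x) its origin to 150 behind, head up to 275 high, ram to 335, raised steel lever on its +y side (55 mm out) leaning back to 390 high. Origin on the counter under the base.
- calculator: Yellow plastic calculator, a bystander, 205 x 150 x 62; origin centre of its underside.
- coaster: Brown tile coaster, a bystander, 98 x 98 x 9; origin centre of its underside.
- terminal_a: Nickel battery terminal plate with one end turned up, a bystander, 44 x 16 x 13; origin centre of its underside.
- terminal_b: Second nickel terminal plate like the first, a bystander.

How it is judged:
By the outcome, as a careful person would: the job done as asked, in the order asked, and still so for the second after the job is handed in, with the robot touching nothing.
It also fails if it takes over 72 s, if anything falls off the work surface, if the arm or the gripper's body presses on something with over 40 N, if the wrist force passes 120 N, or if a joint passes its speed limit or range.

ROBOT

A 7-joint arm with a two-finger parallel gripper is mounted at the origin on the work surface. World frame = base frame: x ahead of the robot, y to its left, z up, the work surface at z = 0. Lengths are in mm, angles in degrees, forces in N, time in s.
With the tool pointing down it reaches from about 425 to 1025 mm from the base axis. Payload 9.4 kg.
Tool frame: the origin (TCP) lies midway between the tips of the shut fingers; the grasp point (between the pads) lies 19 mm behind it; z points along the fingers, y is the line along which they close (so a half turn about z gives the same grasp; the last joint's range is limited). The gripper opens to 93 mm and grips with 3 to 60 N. Pads are 15 mm wide; open, the fingers measure 128 mm over their backs; the gripper's body (75 mm by 188 mm) begins 65 mm behind the grasp point.
Start: joints at [68.887, 34.337, -0.143, 91.639, 0.103, 54.024, -4.572], TCP at [208.555, -694.355, 218.618] pointing down, gripper open.
Joint ranges: [-147.43, 147.43], [-19.82, 112.94], [-74.19, 73.91], [6.32, 146.72], [-59.91, 239.91], [6.04, 106.73], [-150.56, 150.56]. Speed limits (degrees/s): [127.2, 127.2, 172.46, 172.46, 180, 180, 180].

INTERFACE

Orientations are given as a 3x3 rotation matrix whose columns are the frame's x, y, z axes.
In Python, from plant import bot, kin, vision, finish_job gives the robot as it stands. Calls block until the motion is done:
- bot.move_pose(position, orientation): joint-space move of the TCP to a pose.
- bot.move_l(position, ori=None, speed=150): straight line of the TCP; ori=None keeps the orientation; speed is the mean speed in mm/s.
- bot.move_joints(angles): joint-space move.
- bot.open_jaws() and bot.clamp(grasp_force=None): open the fingers fully, or close them until they stop; grasp_force is the grip in N (None keeps the last).
- bot.sleep(seconds).
- kin.solve_ik(position, orientation): joint angles nearest the present ones, or None.
- bot.read_state(): the state.
- vision.read_camera(name): name is "side" or "top" or "wrist"; returns a dict with "image" (420x560x3 uint8, blue, green, red), "fx", "fy", "cx", "cy" (pixels), "D" ([k1, k2, p1, p2, k3] as OpenCV has them; the pictures are not rectified), "cam_to_world" (4x4, takes a point from camera to world coordinates). Camera axes: x right, y down, z forward; pixel columns grow to the right and rows downward; lengths in mm; the calibration is good to about 2 mm. A picture is of the moment at which its call begins. There is no depth.
A pose or a line that the arm cannot do raises bot.PlanningError and nothing moves.
- finish_job(): hands the job in; it is judged then, once.
The state is a dict: "t": time; "joint_positions": joint angles; "dq": joint speeds; "joint_efforts": joint torques, N m; "tool_pos": TCP position; "tcp_rot": TCP orientation; "force": force on the tool from outside, world axes, zero at the start; "torque": the same for the moment, N m; "grip_width": finger opening in mm; "grasp_force": force on a finger pad.
Only numpy, scipy, OpenCV 4.12 (cv2) and the standard library are available. Lean on these libraries where they do the work, as an engineer would, in place of code of your own. Each camera call takes 0.05 s, during which the arm holds its last target. There are 200 camera calls.

## Working session

There is one attempt and no reset: what is moved stays moved. The work goes in short steps, each a Python script; the robot and the scene stay as the last script left them, time stands still between calls to the robot, and variables do not carry over. Pictures are saved under pics/ and viewed, at most 10 in all, crops included, and the job is handed in when it is done.

```bash
ls; mkdir -p pics
python3 - <<'E'
from plant import bot,kin,vision
import cv2,numpy as np
s=bot.read_state();print(s['t'],s['tool_pos'],s['force'],s['grip_width'])
for n in ['side','top','wrist']:
    c=vision.read_camera(n);cv2.imwrite(f'pics/{n}0.png',c['image'])
    print(n,c['fx'],c['cx'],c['cy'],c['D'],np.round(c['cam_to_world'],3).tolist())
E
```

```text
pics
0.0 [ 208.43914471 -693.9133744   217.78616395] [ 0.40039872 -1.11767692  0.06806118] 92.96098440751904
side 424.3403347313825 277.68723927448417 217.49497298843124 [-0.12625926  0.          0.          0.          0.        ] [[0.984, -0.131, 0.121, 461.14], [-0.177, -0.63, 0.756, -757.701], [-0.023, -0.765, -0.643, 881.353], [0.0, 0.0, 0.0, 1.0]]
top 380.8796650885434 285.09748810125853 213.59491065550557 [-0.07710089  0.          0.          0.          0.        ] [[0.029, -0.991, 0.129, 434.218], [-1.0, -0.028, 0.004, 41.926], [-0.0, -0.129, -0.992, 1122.398], [0.0, 0.0, 0.0, 1.0]]
wrist 299.10903841273415 277.5627448813456 208.59431913487325 [-0.04085659  0.          0.          0.          0.        ] [[0.288, -0.918, -0.272, 283.609], [-0.958, -0.276, -0.08, -671.229], [-0.001, 0.283, -0.959, 383.086], [0.0, 0.0, 0.0, 1.0]]
```

View pics/top0.png

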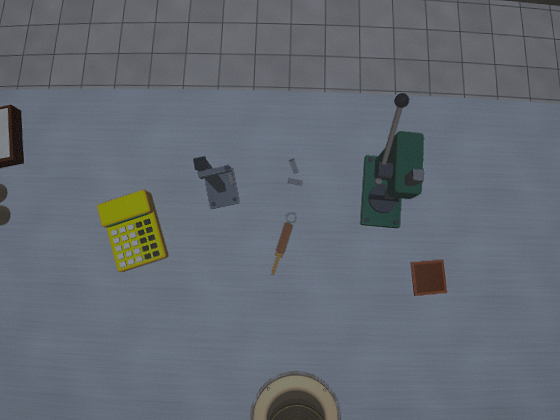

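View pics/side0.png

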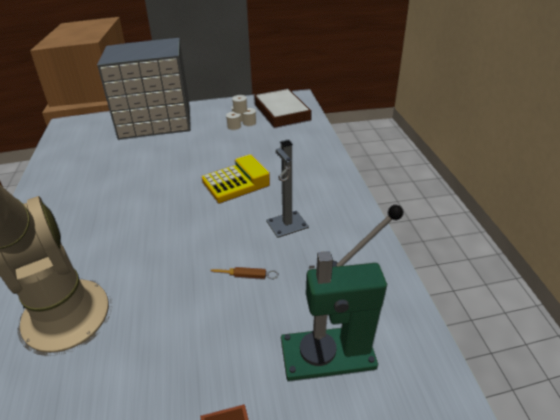

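The top view shows the punch handle at about (285,238) with its eye at (291,217). The post foot is at (221,188), the post top at (202,163), and the side arm runs right to (232,168). The side view agrees: the hook is on the robot side of the post and the press is well away to the right. Next I'll measure.

```bash
cat > h.py <<'E'
from plant import bot,kin,vision,finish_job
import cv2,numpy as np
def K(c): return np.array([[c['fx'],0,c['cx']],[0,c['fy'],c['cy']],[0,0,1.]])
def rays(c,px):
    u=cv2.undistortPoints(np.float64(px).reshape(-1,1,2),K(c),np.array(c['D'])).reshape(-1,2)
    T=np.array(c['cam_to_world']);return T[:3,3],np.c_[u,np.ones(len(u))]@T[:3,:3].T
def onz(c,px,z):
    o,d=rays(c,px);return o+d*((z-o[2])/d[:,2])[:,None]
def proj(c,P):
    T=np.linalg.inv(np.array(c['cam_to_world']));r=cv2.Rodrigues(T[:3,:3])[0]
    return cv2.projectPoints(np.float64(P).reshape(-1,1,3),r,T[:3,3],K(c),np.array(c['D']))[0].reshape(-1,2)
E
python3 - <<'E'
from h import *
c=vision.read_camera('top');im=c['image'];hsv=cv2.cvtColor(im,cv2.COLOR_BGR2HSV)
# punch
m=cv2.inRange(hsv,(2,90,40),(25,255,255));m[:, :250]=0;m[:,330:]=0;m[:200]=0;m[300:]=0
ys,xs=np.nonzero(m);p=onz(c,np.c_[xs,ys],13)
print(len(xs),p.mean(0));q=p[:,:2]-p[:,:2].mean(0);w,v=np.linalg.eigh(q.T@q);a=v[:,1]*np.sign(v[0,1]);t=q@a
print('axis',a,np.degrees(np.arctan2(a[1],a[0])),t.min(),t.max(),'front',p[:,:2].mean(0)+a*t.max())
print('eye c approx',onz(c,[[291,217]],11))
# foot guess
print('foot',onz(c,[[205,178],[233,168],[239,205],[209,208]],8))
print('posttop',onz(c,[[202,163]],297),'arm end',onz(c,[[232,168]],282))
print(np.array(bot.read_state()['tcp_rot']).round(3))
g=cv2.resize(im[150:280,180:310],None,fx=4.6,fy=4.6,interpolation=cv2.INTER_CUBIC);cv2.imwrite('pics/crop1.png',g)
E
```

```text
288 [490.51875516  52.79204601  13.        ]
axis [ 0.95831815 -0.28570321] -16.600887680379998 -92.37725354774575 61.6441088168356 front [549.59342337  35.18012596]
eye c approx [[569.28073119  28.68368143  11.        ]]
foot [[680.05007823 289.55446876   8.        ]
 [712.92924635 206.76426543   8.        ]
 [601.04590908 183.58040488   8.        ]
 [589.56431987 272.38563578   8.        ]]
posttop [[650.37437647 234.12755885 297.        ]] arm end [[644.34304365 168.50765422 282.        ]]
[[ 0.958  0.288 -0.   ]
 [ 0.288 -0.958  0.001]
 [-0.    -0.001 -1.   ]]
```

View pics/crop1.png

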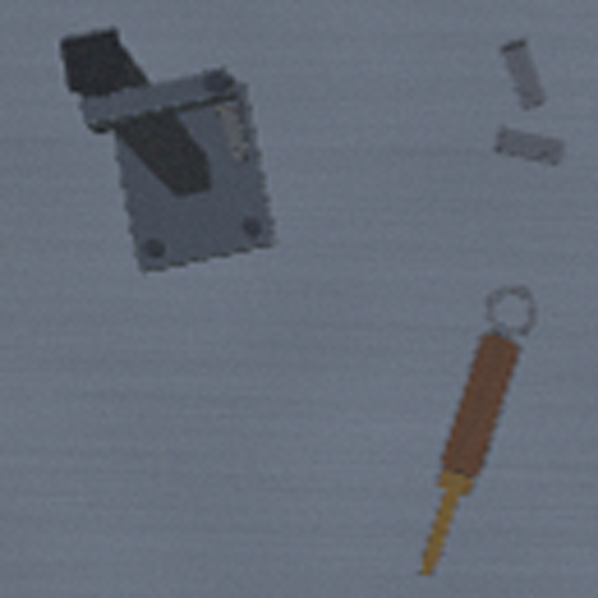

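The crop puts the eye centre at (291.3,217.4) px. The foot corners are at (211.1,209.1), (239.1,202.8) and (233.3,168.5) px, and the handle axis is clear. The light J hook is visible near crop (232,130), on the robot side of the arm.

```bash
cat >> h.py <<'E'
def Rz(d): d=np.radians(d);return np.array([[np.cos(d),-np.sin(d),0],[np.sin(d),np.cos(d),0],[0,0,1]])
def Ry(d): d=np.radians(d);return np.array([[np.cos(d),0,np.sin(d)],[0,1,0],[-np.sin(d),0,np.cos(d)]])
# punch in gripper: tool z = -punch z ; s=+1: tool x = punch x (tool y=-punch y), s=-1 the half turn
def tool(Rp,s=1): return Rp@np.diag([s,-s,-1.])
E
python3 - <<'E'
from h import *
c=vision.read_camera('top')
BL,BR,TR=onz(c,[[211.1,209.1],[239.1,202.8],[233.3,168.5]],8)
print(BL,BR,TR,np.linalg.norm(BL-BR),np.linalg.norm(BR-TR))
e=(TR-BR);e2=BL-BR
y1=np.degrees(np.arctan2(e[1],e[0]));y2=np.degrees(np.arctan2(-e2[0],e2[1]));print('yaw',y1,y2)
O=(BL+TR)/2;O[2]=0;print('O',O,'top',onz(c,[[200.6,163.2]],297))
yaw=(y1+y2)/2;R=Rz(yaw)
H=O+R@[-33.5,-55,226.25];print('yaw',yaw,'hook',H)
print('proj hook px',proj(c,[H,O+R@[-47.5,-55,242],O+R@[-19.5,-55,268]]))
s=bot.read_state();T=np.array(c['cam_to_world'])
cw=vision.read_camera('wrist');Tw=np.array(cw['cam_to_world']);Rt=np.array(s['tcp_rot']);print('cam in tool',Rt.T@(Tw[:3,3]-np.array(s['tool_pos'])),(Rt.T@Tw[:3,:3]).round(2).tolist())
# IK checks
g=33; d=8
for sg in(1,-1):
  pg=Rz(-16.6);p=np.array([507.5,47.4,3])+pg@[g,0,0]
  q=kin.solve_ik(p,tool(pg,sg));print(sg,'pick',q and np.round(q,0) if q is None else np.round(q,0))
  for tilt in(0,-30,-60,-75,-90):
    Rp=R@Ry(tilt); P=H+Rp@[g-77.75,0,-d]
    q=kin.solve_ik(P,tool(Rp,sg));print(sg,tilt,P.round(0),None if q is None else np.round(q,0))
E
```

```text
[586.44932592 265.94455403   8.        ] [607.64684729 183.57776524   8.        ] [711.41169346 205.78540578   8.        ] 85.05070727185942 106.11466722013958
yaw 12.080141315822093 14.432184293681109
O [648.93050969 235.86497991   0.        ] top [[649.83995132 237.25276719 297.        ]]
yaw 13.2561628047516 hook [628.93491041 174.64875649 226.25      ]
proj hook px [[232.34104049 179.90597775]
 [232.50379402 184.14891352]
 [228.75555269 170.15468483]]
cam in tool [  78.51259846   -0.34746232 -165.23594442] [[-0.0, -0.96, -0.28], [1.0, -0.0, -0.0], [0.0, -0.28, 0.96]]
1 pick [-15.  42.   7. 125. -19.  15. -98.]
1 0 [585. 164. 218.] [  -9.   27.  -17.  107.   10.   48. -108.]
1 -30 [595. 167. 197.] None
1 -60 [614. 171. 183.] None
1 -75 [625. 174. 181.] None
1 -90 [637. 176. 182.] None
-1 pick [  4.  42. -21. 123.  42.  21.  22.]
-1 0 [585. 164. 218.] [ 14.  36. -55. 105.  35.  57.  48.]
-1 -30 [595. 167. 197.] [ 20.  34. -63. 128.  91.  38.  -6.]
-1 -60 [614. 171. 183.] None
-1 -75 [625. 174. 181.] None
-1 -90 [637. 176. 182.] None
```

Run:
```python
from h import *
pg=Rz(-16.6);p=np.array([507.5,47.4,0])+pg@[33,0,0]
bot.move_pose(p+[0,0,110],tool(pg,1))
s=bot.read_state();print(s['t'],s['tool_pos'],s['force'],np.round(s['joint_positions'],0))
c=vision.read_camera('wrist');im=c['image'];cv2.imwrite('pics/w1.png',im)
hsv=cv2.cvtColor(im,cv2.COLOR_BGR2HSV);m=cv2.inRange(hsv,(2,90,40),(16,255,255))
m=cv2.morphologyEx(m,cv2.MORPH_OPEN,np.ones((5,5)))
cs=max(cv2.findContours(m,0,2)[0],key=cv2.contourArea);r=cv2.minAreaRect(cs);b=cv2.boxPoints(r)
print(r,onz(c,b,20).round(1).tolist())
print('expect front top corners',proj(c,[np.array([507.5,47.4,22])+pg@[x,y,0] for x,y in((45,13),(45,-13),(-45,13),(77.75,0))]))
```

```text
3.15 [539.371592    37.18249465 110.08230215] [ 0.08604015 -0.8139198   0.54207903] [ -14.   31.    6.  122.   -7.   28. -110.]
((278.0, 243.5), (89.0, 26.0), 90.0) [[553.9, 44.5, 20.0], [547.3, 22.5, 20.0], [461.7, 46.9, 20.0], [468.9, 71.1, 20.0]]
expect front top corners [[262.00003831 199.89346032]
 [291.6907126  199.85497574]
 [263.53623922 290.25738412]
 [276.77213779 162.40689638]]
```

View pics/w1.png

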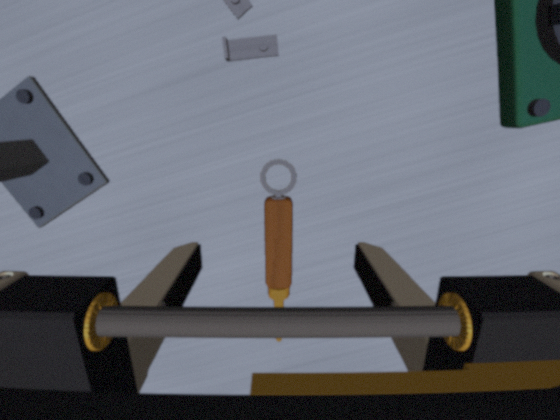

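The wrist view shows the handle upright and centred at (278,243) px, midway between the fingers, with the eye at (279,178). The grasp needs no correction.

Run:
```python
from h import *
pg=Rz(-16.6)
bot.move_l([539.1,36.9,3.2],tool(pg,1),speed=100)
bot.clamp(60);s=bot.read_state();print(s['t'],s['tool_pos'],s['grip_width'],s['grasp_force'],s['force'])
bot.move_l([539.1,36.9,150],speed=120)
O=np.array([648.93,235.86,0]);R=Rz(13.26);H=O+R@[-33.5,-55,226.25]
# approach: bar well out in front of (-x) and above the hook nose
P=H+R@[33-77.75-45,0,30-8]
bot.move_pose(P,tool(R,1));bot.sleep(.3)
s=bot.read_state();print(s['t'],s['tool_pos'],P,s['force'],s['torque'],s['grip_width'],np.round(s['joint_positions']))
c=vision.read_camera('wrist');cv2.imwrite('pics/w2.png',c['image'])
pts=[O+R@q for q in([-47.5,-55,242],[-19.5,-55,255],[-33.5,-62,282],[-7,-62,282],[7,-62,282],[-12.5,-12.5,297],[-12.5,12.5,297])]
print(proj(c,pts).round(0).tolist())
tp=np.array(s['tool_pos']);print('bar',proj(c,[tp+R@[77.75-33,0,8]]))
t=vision.read_camera('top');cv2.imwrite('pics/t2.png',cv2.resize(t['image'][150:260,180:330],None,fx=5,fy=5,interpolation=cv2.INTER_CUBIC))
```

```text
5.475 [539.05863507  36.89251518   3.16824673] 25.348759861291512 59.998122453689575 [-0.6936412  -0.37047633  0.41062783]
7.8083 [541.38896636 152.81607902 247.29505939] [541.58130367 154.05645548 248.25      ] [-0.22212687 -0.56007269 -0.64293072] [ 0.02771359 -0.09479272 -0.04145853] 25.759174244882068 [-22.  21.   0. 111.  -0.  47. -98.]
[[276.0, 125.0], [275.0, 66.0], [292.0, 91.0], [293.0, 19.0], [293.0, -21.0], [152.0, 25.0], [82.0, 27.0]]
bar [[277.97320577 185.92958021]]
```

View pics/w2.png

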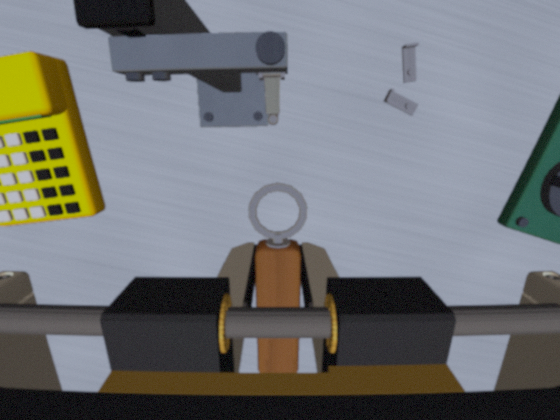

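The wrist view agrees with the estimate: the post-top corner is at (153,22), predicted (152,25), and the eye bar is at (278,187), predicted (278,186). The hook nose tip is near (272,118), about 2 mm to the side of the prediction. I'll zoom in on the hook.

Run:
```python
import cv2
im=cv2.imread('pics/w2.png');cv2.imwrite('pics/w2c.png',cv2.resize(im[20:220,200:340],None,fx=3,fy=3,interpolation=cv2.INTER_CUBIC))
```

```text
(no output)
```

View pics/w2c.png

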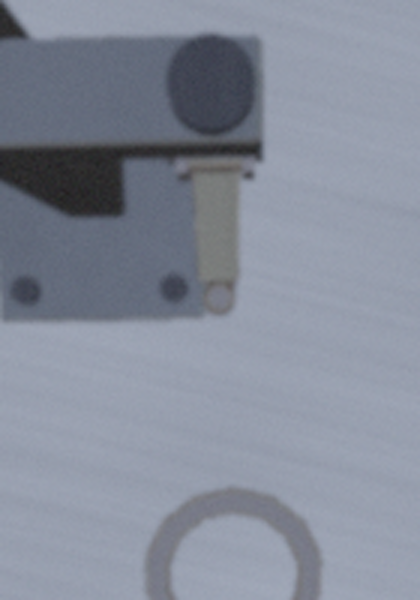

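Run:
```python
from h import *
from scipy.optimize import least_squares
O=np.array([648.93,235.86,0]);R=Rz(13.26)
c=vision.read_camera('wrist')
obs=np.array([[272.7,119],[287.3,69.3],[287.3,32.7]])
mod=lambda v:proj(c,[O+R@(np.array(q)+v) for q in([-47.5,-55,242-1],[-26.5,-62,282],[-12.5,-62,282])])
print((mod(np.zeros(3))-obs).round(1).tolist())
r=least_squares(lambda v:(mod(v)-obs).ravel(),np.zeros(3));print('free h',r.x,r.fun.round(1))
for h in(-6,-3,0,3,6):
  r=least_squares(lambda v:(mod(np.r_[v,h])-obs).ravel(),np.zeros(2));print(h,r.x,r.cost,r.fun.round(1))
print('arm yaw: front edge px slope row(200..287) see crop ~0; y-axis dir row diff',proj(c,[O+R@[-26.5,-62,282],O+R@[-26.5,-30,282]]).round(1).tolist())
```

```text
[[4.1, 6.3], [6.4, 4.3], [6.8, 3.0]]
free h [ 3.20506077  2.39941753 -8.82225487] [-0.   0.3 -0.1 -0.6  0.1  0.3]
-6 [2.73417087 2.4585731 ] 0.896097989542979 [-0.2  1.2 -0.  -0.5  0.2 -0.3]
-3 [2.23101079 2.52197325] 2.907710099567061 [-0.4  2.1  0.  -0.4  0.2 -1. ]
0 [1.72503208 2.58593278] 6.509084696683629 [-0.6  3.1  0.1 -0.3  0.3 -1.8]
3 [1.21608892 2.65047415] 11.884250029377954 [-0.8  4.1  0.2 -0.1  0.4 -2.6]
6 [0.70403792 2.71563289] 19.239433735831422 [-1.   5.1  0.2  0.   0.5 -3.4]
arm yaw: front edge px slope row(200..287) see crop ~0; y-axis dir row diff [[293.7, 73.6], [215.0, 73.9]]
```

```bash
cat >> h.py <<'E'
R=Rz(13.26);O=np.array([648.93,235.86,0])+R@[2.4,2.5,0]
TR=tool(R,1)
def tcp(bar): return O+R@(np.array(bar,float)+[33-77.75,0,-8])   # TCP for a bar centre in the post frame, level
def F(n=4):
    f=[];
    for _ in range(n): f.append(R.T@np.array(bot.read_state()['force']));bot.sleep(.02)
    return np.mean(f,0)
def barnow(): return R.T@(np.array(bot.read_state()['tool_pos'])-O)-[33-77.75,0,-8]
E
python3 - <<'E'
from h import *
bot.move_l(tcp([-80,-55,259]),TR,speed=100)
bot.move_l(tcp([-38,-55,259]),TR,speed=60);bot.sleep(.2)
f0=F(8);np.save('f0.npy',f0);print(bot.read_state()['t'],f0,barnow())
for z in np.arange(257.5,228,-1.5):
    bot.move_l(tcp([-38,-55,z]),TR,speed=30);bot.sleep(.06)
    f=F(3)-f0;print(z,barnow().round(2),f.round(2))
    if np.linalg.norm(f)>7: break
    if z<250 and f[2]<.5 and 'pk' in globals(): print('passed');break
    if f[2]>2.: pk=1
print(bot.read_state()['t'])
c=vision.read_camera('wrist');cv2.imwrite('pics/w3.png',cv2.resize(c['image'][20:260,180:380],None,fx=2.5,fy=2.5))
E
```

```text
9.3917 [-0.19048244 -0.04330323 -0.91368152] [-38.098935   -55.00412648 259.11324907]
257.5 [-37.99 -55.   257.48] [-0.04  0.25  0.19]
256.0 [-38.01 -54.98 255.98] [0.34 0.18 0.47]
254.5 [-38.01 -55.   254.47] [ 0.49  0.17 -0.06]
253.0 [-37.98 -54.99 252.99] [0.04 0.31 0.19]
251.5 [-37.99 -55.01 251.5 ] [ 0.42  0.11 -0.2 ]
250.0 [-38.02 -54.99 249.96] [-0.05 -0.08 -0.3 ]
248.5 [-38.   -55.03 248.47] [ 0.32  0.01 -0.42]
247.0 [-38.   -54.98 246.98] [ 0.35 -0.19 -0.09]
245.5 [-37.99 -55.02 245.49] [ 0.42  0.3  -0.48]
244.0 [-38.   -54.99 243.98] [-0.54 -0.52  0.14]
242.5 [-38.01 -55.02 242.49] [ 0.1   0.47 -0.09]
241.0 [-38.06 -54.99 241.13] [-0.31  0.2   2.81]
239.5 [-38.08 -54.99 239.45] [-1.01  0.8   2.7 ]
238.0 [-38.18 -54.99 237.9 ] [-1.83  0.08  2.28]
236.5 [-38.19 -55.02 236.41] [-1.89  0.16  2.22]
235.0 [-38.18 -55.01 234.91] [-1.7   0.1   2.97]
233.5 [-38.17 -54.99 233.41] [-2.19  0.01  2.27]
232.0 [-38.14 -55.   231.91] [-2.36 -0.33  2.66]
230.5 [-38.28 -55.01 230.32] [-2.87 -0.06  1.63]
229.0 [-37.58 -54.99 228.99] [ 0.35  0.22 -0.36]
passed
16.5583
```

Run:
```python
from h import *
f0=np.load('f0.npy')
bot.move_l(tcp([-34.5,-55,229.5]),TR,speed=20);bot.sleep(.1);f0=F(6);np.save('f1.npy',f0);print(f0)
n=np.array([-.5,0,.866]);b=np.array([-34.5,-55,229.5]);d=1.5
while d<10:
    bot.move_l(tcp(b+n*d),TR,speed=15);bot.sleep(.05);f=F(3)-f0;N=np.linalg.norm(f)
    print(round(d,2),barnow().round(2),f.round(2),round(N,2))
    if N>6.8: break
    d+=.25 if N<2.0 else .12
t0=bot.read_state()['t']
while bot.read_state()['t']-t0<.9: print('hold',np.round(np.linalg.norm(F(3)-f0),2),end=' ')
print(bot.read_state()['t'])
```

```text
[-0.00700223 -0.04698836 -1.28226681]
1.5 [-35.24 -55.   230.87] [-0.04 -0.09  0.6 ] 0.61
1.75 [-35.38 -55.   231.03] [-0.14  0.03  0.08] 0.16
2.0 [-35.49 -54.98 231.22] [ 0.04 -0.28  0.27] 0.39
2.25 [-35.62 -55.   231.46] [ 0.29 -0.35  0.11] 0.47
2.5 [-35.75 -55.02 231.68] [ 0.03  0.09 -0.23] 0.25
2.75 [-35.88 -55.   231.88] [-0.26 -0.22  0.11] 0.36
3.0 [-35.99 -55.02 232.1 ] [0.25 0.06 0.4 ] 0.48
3.25 [-36.09 -55.02 232.32] [-0.08 -0.05  0.02] 0.09
3.5 [-36.27 -55.01 232.53] [0.13 0.22 0.53] 0.58
3.75 [-36.39 -54.95 232.76] [-0.19 -0.14  0.39] 0.46
4.0 [-36.5  -55.03 232.96] [0.27 0.11 0.17] 0.34
4.25 [-36.6  -55.   233.21] [ 1.03 -0.24  0.3 ] 1.1
4.5 [-36.77 -55.   233.39] [ 0.32 -0.13  0.31] 0.47
4.75 [-36.89 -54.99 233.61] [-0.19 -0.37  0.01] 0.41
5.0 [-37.01 -54.99 233.78] [ 0.51  0.03 -0.97] 1.09
5.25 [-37.11 -55.   233.97] [ 0.97  0.22 -1.34] 1.67
5.5 [-37.2  -55.01 234.18] [ 1.31 -0.21 -2.78] 3.09
5.62 [-37.26 -54.98 234.31] [ 2.69  0.74 -4.39] 5.2
5.74 [-37.29 -54.96 234.44] [ 2.86  0.15 -5.1 ] 5.85
5.86 [-37.35 -54.99 234.54] [ 4.02  0.1  -6.14] 7.34
hold 7.2 hold 7.38 hold 7.94 hold 7.32 hold 8.13 hold 7.7 hold 7.66 hold 8.05 hold 7.73 hold 8.19 hold 7.98 hold 7.96 hold 7.82 hold 8.09 hold 7.83 hold 8.33 hold 8.37 hold 7.94 25.0333
```

The gate held at 7.2–8.4 N for 0.9 s. Next I'll lower the bar into the bowl by feel and release.

Run:
```python
from h import *
f0=np.load('f1.npy')
bot.move_l(tcp([-34,-55,229.5]),TR,speed=15);bot.move_l(tcp([-33.8,-55,223]),TR,speed=20);bot.sleep(.05)
for z in np.arange(222.6,218,-.4):
    bot.move_l(tcp([-33.8,-55,z]),TR,speed=10);bot.sleep(.05);f=F(3)-f0;print(round(z,1),f.round(2))
    if np.linalg.norm(f)>1.8: break
bot.move_l(tcp([-33.8,-55,z+.3]),TR,speed=10)
c=vision.read_camera('wrist');cv2.imwrite('pics/w4.png',cv2.resize(c['image'][20:260,180:380],None,fx=2.5,fy=2.5))
bot.open_jaws();s=bot.read_state();print(s['t'],s['grip_width'])
p=np.array(s['tool_pos'])
bot.move_l(p+[0,0,110],speed=150);bot.move_l(p+R@[-110,0,110],speed=150)
bot.sleep(7)
for n in('side','wrist'):
    c=vision.read_camera(n);cv2.imwrite(f'pics/{n}5.png',c['image'])
a=cv2.imread('pics/side5.png')[120:260,200:370];cv2.imwrite('pics/side5c.png',cv2.resize(a,None,fx=4,fy=4,interpolation=cv2.INTER_CUBIC))
print(bot.read_state()['t'])
```

```text
222.6 [0.24 0.21 0.  ]
222.2 [ 0.14 -0.5   0.45]
221.8 [ 0.17 -0.31  0.56]
221.4 [-0.59  0.04  2.46]
28.975 92.97685835169409
37.8417
```

View pics/side5c.png

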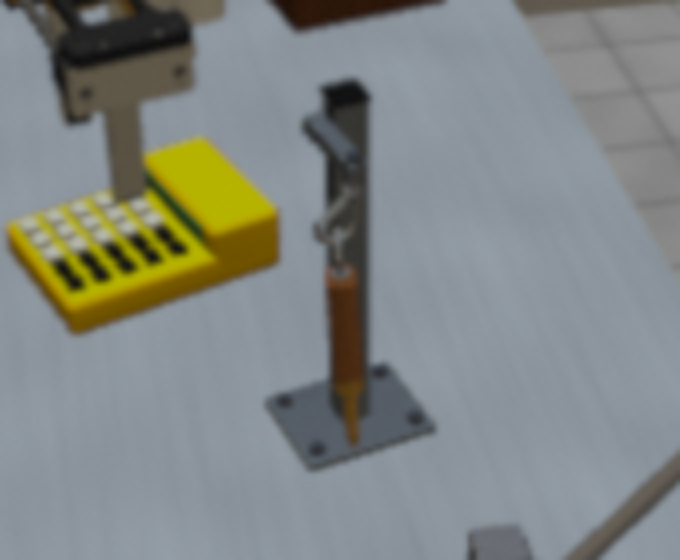

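The side view shows the punch hanging straight down from the hook, with its handle at crop (343,325) and the gate shut above the eye. The gripper is clear. I'll check that it's still, then hand in.

Run:
```python
from h import *
def cen():
    h=cv2.cvtColor(vision.read_camera('side')['image'],cv2.COLOR_BGR2HSV)[180:240,270:305]
    ys,xs=np.nonzero(cv2.inRange(h,(2,90,40),(25,255,255)));return np.round([xs.mean(),ys.mean(),len(xs)],2)
bot.sleep(5)
a=[]
for i in range(12): a.append(cen());bot.sleep(.1)
a=np.array(a);print(a.mean(0),np.ptp(a,axis=0),bot.read_state()['t'])
if np.ptp(a,axis=0)[:2].max()<.5: print(finish_job())
```

```text
[ 14.9975      25.64416667 245.75      ] [0.01 0.17 1.  ] 44.6417
the job is handed in; nothing more can be done
None
```

The punch hangs free and still from the snap hook with the gate shut behind its eye; the tug read 7.2–8.4 N for 0.9 s, no hook force I read went above about 8.4 N, and I handed the job in at 44.6 s.

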